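Refit the washed pump cover on the syrup dispenser's dowel pins

ROBOT

A 7-joint arm with a two-finger parallel gripper is mounted at the origin on the work surface. World frame = base frame: x ahead of the robot, y to its left, z up, the work surface at z = 0. Lengths are in mm, angles in rad, forces in N, time in s.
With the tool pointing down it reaches from about 400 to 875 mm from the base axis. Payload 4.4 kg.
Tool frame: the origin (TCP) lies midway between the tips of the shut fingers; the grasp point (between the pads) lies 19 mm behind it (ctrl.pinch_z is the distance from the TCP to the grasp point, in mm); z points along the fingers, y is the line along which they close (so a half turn about z gives the same grasp; the last joint's range is limited). The gripper opens to 85 mm and grips with 20 to 120 N. Pads are 22 mm wide; open, the fingers measure 114 mm over their backs; the gripper's body (76 mm by 85 mm) begins 54 mm behind the grasp point. The pads swing forward as they close: fully open they stand 13 mm farther back than shut.
Start: joints at [1.17, 0.628, 0.038, 1.517, -0.027, 0.996, -0.02], TCP at [213.605, -613.914, 231.313] pointing down, gripper open.
Joint ranges: [-3.06, 3.06], [-0.37, 2.12], [-1.25, 1.32], [0.18, 2.47], [-1.1, 4.24], [0.23, 1.98], [-2.94, 2.94]. Speed limits (rad/s): [2.57, 2.57, 3.14, 3.14, 3.14, 3.14, 3.14].

INTERFACE

Orientations are given as [roll, pitch, yaw] about the fixed x, y, z axes, in that order (R = Rz(yaw) Ry(pitch) Rx(roll)).
In Python, from cell import read_state, cams, order, ctrl gives the robot as it stands.
- The arm moves only by the tool move_arm, never from a script. Its argument "targets" is text: rows parted by semicolons, each of 7 numbers parted by spaces: the gripper's target within -1 to 1 (fully open at 1, half-way at 0, shut at -1), then the shift along the tool's x, y, z in cm, then the turn, a rotation vector about the tool's x, y, z in degrees. A call has 1 to 5 rows; each row shifts and turns the commanded pose from where the row before left it, along the tool's axes as they then stand; what a row does not reach is not made up. A row lasts 1/12 s, in which the tool goes at most 41.7 mm and 7.16 degrees, less where a joint would pass 70% of its speed; a pose out of reach is approached as far as the arm can. A call with a gripper value outside its range is refused whole. The fingers move at their own pace and stop on an object; the grip force is fixed at half the most. Time passes only in rows, so rows that do not move let the fingers close. It gives the time, the measured TCP pose, the force, the opening and the grip force at its end, in the units of the state.
- read_state(): the state, without advancing time (a new reading comes with each control period).
- cams.get_image(name): name is "scene" or "top" or "wrist"; returns a dict with "color" (400x640x3 uint8, red, green, blue), "fovy" (degrees; the focal length in pixels is half the picture's height over the tangent of half this angle, whatever the lens; pixels are square), "cx", "cy" (the principal point, pixels), "rvec" (rotation vector, rad) and "tvec" (3), from world to camera coordinates, as OpenCV has them. Camera axes: x right, y down, z forward; pixel columns grow to the right and rows downward; lengths in mm; the calibration is good to about 2 mm. A picture is of the moment at which its call begins. There is no depth.
- order.finish_job(): hands the job in; it is judged then, once.
The state is a dict: "clock": time; "qpos": joint angles; "qd": joint speeds; "tau": joint torques, N m; "eef_pos": TCP position; "tool_rot": TCP orientation; "force": force on the tool from outside, world axes, zero at the start; "torque": the same for the moment, N m; "width": finger opening in mm; "gripper_force": force on a finger pad.
Only numpy, scipy, OpenCV 4.12 (cv2) and the standard library are available. Lean on these libraries where they do the work, as an engineer would, in place of code of your own. Each camera call takes 0.05 s, during which the arm holds its last target. There are 200 camera calls.

TASK

The washed pump cover of the syrup dispenser lies half pushed in under the low cup shelf, with its handle out of reach. Draw it out and let go of it lying flat on the open counter, then take it again and put it into the dispenser's empty pump bay: both holes over the two dowel pins, fully down, lowered and not dropped. Leave the cups, beaker, jug and other things standing where they are.

Things in the scene. Friction and masses are not known exactly. Their poses are not given: they have to be found in the camera images.
- cover: The pump cover: plain white plastic plate 200 mm long (its x), 56 wide (y), 18 thick (z), 0.2 to 0.35 kg. Origin: middle of its underside, +z up. Its -x end is square, its +x end has corners rounded to 20 mm. A dark bar handle stands on its middle. At the start it lies flat on the counter, right way up, square end 60 to 80 mm out from under the cup shelf, handle and rounded end under it.
- cover_handle (a point): Middle of the cover's bar handle, 54 mm above the cover's underside, over the cover's origin. The bar runs across the cover (along its y), 54 mm long, 14 mm wide (along the cover's x) and 11 mm high, on two posts 12 mm wide; there are 30 mm free under the bar.
- cover_end (a point): Middle of the cover's square end face (x = -100 mm, 9 mm above its underside), the end that sticks out from under the shelf.
- hole0 (a point): Centre, on the underside, of the cover's round locating hole, 15 mm, right through, on the centre line at cover x = -78 mm.
- hole1 (a point): Centre, on the underside, of the cover's other locating hole, a short slot 19 mm along x by 15 mm across, right through, on the centre line at cover x = +48 mm.
- shelf: The cup shelf, fixed: flat steel board 260 mm (its x) by 300 mm (y), 12 mm thick, on four 20 mm corner legs, open underneath on all sides. Origin on the counter under its middle; underside of the board 75 mm, top 87 mm above the counter. The cover, lying roughly along the shelf's y, sticks out at the -y side (edge at y = -150 mm), which faces the middle of the counter.
- dispenser: The syrup dispenser with the empty pump bay, fixed: white box 300 mm deep (its x), 260 wide (y), on a steel riser 300 by 286 mm; its flat top is 182 mm above the counter. Origin on the counter under its middle. Its front, with panel and nozzle (which reaches to x = -203 mm at y = +88 mm), faces -x, the robot. The other two dispensers, at the far sides, already have their covers.
- bay (a point): Centre of the floor of the pump bay, a well in the dispenser's top, 206 mm (dispenser x) by 62 mm (y), 38 mm deep, at dispenser x = 0, y = +50, z = 144 mm. The cover's origin belongs here, its axes parallel to the dispenser's (square end to the front). Fitted, its top lies 20 mm below the rim and its handle stands out above it. Axes as the dispenser.
- pin0 (a point): Foot, on the bay floor, of the front dowel pin (dispenser x = -78 mm): 12 mm thick, 30 mm tall, the upper 14 mm tapering to a 4 mm tip. It takes the cover's round hole.
- pin1 (a point): Foot, on the bay floor, of the rear dowel pin (dispenser x = +48 mm), same size. It takes the cover's slot.
- paper_cup1: Printed paper cup, 89 mm across the rim, 158 mm tall, standing on the cup shelf. Origin: centre of its foot. Leave alone.
- paper_cup2: Second paper cup of the same size, standing on the cup shelf. Origin: centre of its foot. Leave alone.
- beaker1: Clear portion beaker, 62 mm across, 85 mm tall, standing on the counter under the dispenser's nozzle. Origin: centre of its foot. Leave alone.
- tumbler: Clear tumbler, 82 mm across, 150 mm tall, standing at the robot's right. Origin: centre of its foot. Leave alone.
- jug: White plastic jug, 108 mm across without its handle, 185 mm tall, standing at the robot's left. Origin: centre of its foot. Leave alone.
- shaker_tin: Steel shaker tin, 89 mm across, 165 mm tall, standing on the counter behind. Origin: centre of its foot. Leave alone.
- bar_spoon: Steel spoon, 220 mm long, lying on top of the dispenser beside the pump bay. Origin: middle of its length, on its underside. Leave alone.
There are look-alikes about, which are no part of the job. What is shaped like the cover but turquoise is not meant.

How it is judged (in metres and radians):
On the way:
1. the cover lies flat on the counter, let go, with its handle out from under the shelf ((y of cover_handle in the frame of shelf below -0.165 m or x of cover_handle in the frame of shelf below -0.145 m or x of cover_handle in the frame of shelf above 0.145 m) and height (world z) of cover below 0.006 m and angle between cover's own z axis and vertical below 0.06 rad and contact force between the fingers and cover below 0.3 N and linear speed of cover below 0.02 m/s), for 0.2 s.
At the end, for the whole second after the job is handed in: The cover lies in the pump bay of the dispenser, let go and at rest: round hole over the front pin and slot over the rear pin (each within 4 mm), its underside on the bay floor (within 3 mm) and level (within 0.03 rad) (horizontal distance between hole0 and pin0 below 0.004 m and horizontal distance between hole1 and pin1 below 0.004 m and z of cover in the frame of dispenser between 0.141 and 0.147 m and angle between cover's own z axis and vertical below 0.03 rad and linear speed of cover below 0.02 m/s and contact force between the fingers and cover below 0.3 N); the robot touches nothing.
It fails at once if the cover is dropped into the bay: it falls there, let go, faster than 0.45 m/s (a drop of more than about 10 mm) (horizontal distance between cover and bay below 0.05 m and linear speed of cover above 0.45 m/s and contact force between the fingers and cover below 0.3 N).
It fails at once if a cup, beaker, tumbler, jug or the tin is knocked over (tilted by more than 0.5 rad) (angle between any of paper_cup1, paper_cup2, beaker1, tumbler, jug, shaker_tin's own z axis and vertical above 0.5 rad).
It fails at once if one of those, or the spoon, is shifted by more than 40 mm (distance of any of paper_cup1, paper_cup2, beaker1, tumbler, jug, shaker_tin, bar_spoon from where it was at the start of the episode above 0.04 m).
It also fails if it takes over 58 s, if anything falls off the work surface, if the arm or the gripper's body presses on something with over 40 N, if the wrist force passes 120 N, or if a joint passes its speed limit or range.

## Working session

There is one attempt and no reset: what is moved stays moved. The work goes in short steps, Python scripts to look and compute and a tool call to move; the robot and the scene stay as the last step left them, time stands still between calls to the robot, and variables do not carry over. Pictures are saved under pics/ and viewed, at most 10 in all, crops included, and the job is handed in when it is done.

Besides the shell and the picture viewer there is one more tool, called by a JSON object that holds its "fn" and its "kwargs", one argument or row to a line. move_arm: Moves the arm, as the interface text tells. Its arguments: {"type":"object","properties":{"targets":{"type":"string"}},"required":["targets"]}

```bash
mkdir -p pics
cat > h.py <<'E'
import numpy as np, cv2
from cell import read_state, cams, order, ctrl
def cam(name):
    d=cams.get_image(name); f=200/np.tan(np.radians(d["fovy"])/2)
    K=np.array([[f,0,d["cx"]],[0,f,d["cy"]],[0,0,1]]); R=cv2.Rodrigues(np.array(d["rvec"],float))[0]
    return d["color"],K,R,np.array(d["tvec"],float).ravel()
def ray(c,uv,z):
    _,K,R,t=c; o=-R.T@t; uv=np.atleast_2d(np.array(uv,float))
    d=(R.T@np.linalg.inv(K)@np.c_[uv,np.ones(len(uv))].T).T
    return o+d*((z-o[2])/d[:,2])[:,None]
def proj(c,p):
    _,K,R,t=c; q=(K@(R@np.atleast_2d(p).T+t[:,None])).T; return q[:,:2]/q[:,2:]
def save(c,n,box=None,s=1):
    im=c[0][:,:,::-1]
    if box: im=im[box[1]:box[3],box[0]:box[2]]
    cv2.imwrite(n,cv2.resize(im,None,fx=s,fy=s,interpolation=cv2.INTER_CUBIC))
E
python3 - <<'E'
from h import *
for n in("top","scene"):
    c=cam(n); save(c,f"pics/{n}0.png",s=1.25); print(n,-c[2].T@c[3],c[1][0,0])
print(read_state())
E
```

```text
top [ 288.44424018   49.18097715 1343.44533976] 409.0359871148847
scene [ 142.54798551  213.76324045 1042.83738487] 391.67070210794566
{'clock': 0.1, 'qpos': array([ 1.17020797,  0.62925623,  0.03840438,  1.51825554, -0.02697864,
        0.99629818, -0.02001643]), 'qd': array([-8.16391600e-04, -1.30824948e-03,  6.09481679e-05, -2.29586367e-03,
       -1.62550992e-04,  6.18812320e-04,  4.76256414e-05]), 'tau': array([ 3.50439972e-03, -5.64533937e+01,  1.22978669e+00, -1.93973762e+01,
        1.11465299e-02,  5.35427942e-03,  1.06646280e-05]), 'eef_pos': array([ 213.43378221, -613.37326482,  230.4826143 ]), 'tool_rot': array([-3.13989214e+00,  1.12063652e-05,  3.34816501e-01]), 'force': array([ 0.34198222,  1.30506652, -0.17471306]), 'torque': array([ 0.01685974, -0.00116973,  0.0063586 ]), 'gripper_force': 0.0, 'width': 85.4298240230532}
```

View pics/top0.png

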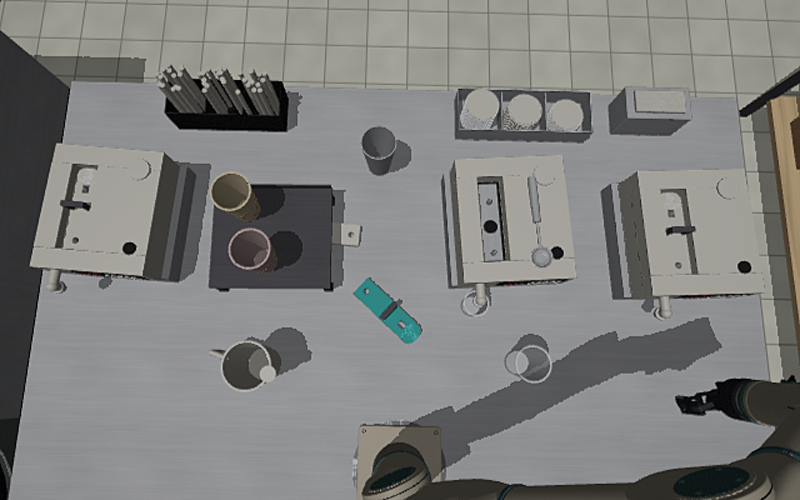

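View pics/scene0.png

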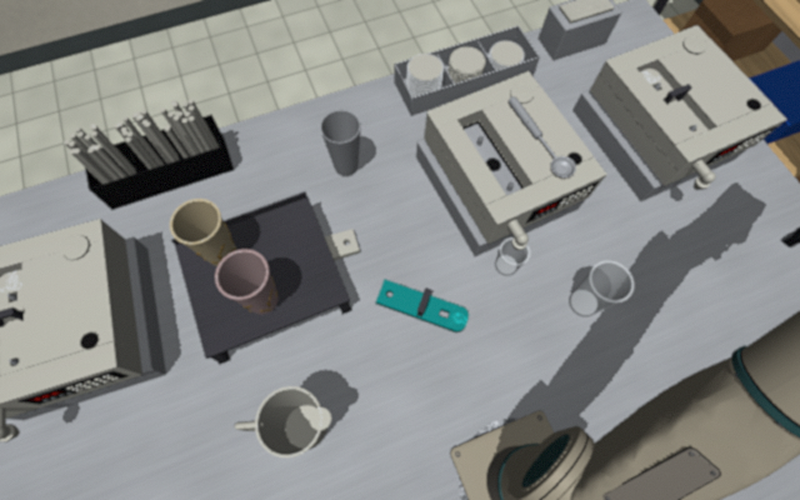

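Top view (1.25x): a white plate end with a hole sticks out from the shelf's right edge at (347,235). The turquoise look-alike lies at (388,310), and fitted white covers sit in the dispensers at (75,205) and (680,230). Only the piece at (347,235) is white, half under the shelf and shows its square end, so it is the one meant. The middle dispenser at (510,220) has the empty bay at (490,222), with the spoon beside it at (537,220).

```bash
cat > m.py <<'E'
from h import *
c=cam("top"); im=c[0]; g=cv2.cvtColor(im,cv2.COLOR_RGB2GRAY); hsv=cv2.cvtColor(im,cv2.COLOR_RGB2HSV)
def blob(m,seed):
    n,l=cv2.connectedComponents(m.astype(np.uint8)); k=l[seed[1],seed[0]]; b=(l==k).astype(np.uint8)
    cs=max(cv2.findContours(b,cv2.RETR_EXTERNAL,cv2.CHAIN_APPROX_NONE)[0],key=cv2.contourArea)
    return k,b,cs[:,0]
print("px",im[188,275],im[188,300],im[130,360],im[180,392],im[150,392],im[220,240])
# cream: R clearly >= B
cream=(im[:,:,0].astype(int)-im[:,:,2]>4)&(g>120)
k,b,cs=blob(cream,(275,182)); print("end",k,b.sum()); w=ray(c,cs,18)[:,:2]; print(cv2.minAreaRect(w.astype(np.float32)),cv2.boxPoints(cv2.minAreaRect(w.astype(np.float32))))
k,b,cs=blob(cream,(450,200)); print("disp",k,b.sum()); w=ray(c,cs,182)[:,:2]; r=cv2.minAreaRect(w.astype(np.float32)); print(r)
sh=(g<75)&(hsv[:,:,1]<80)
k,b,cs=blob(sh,(240,220)); print("shelf",k,b.sum()); w=ray(c,cs,87)[:,:2]; r=cv2.minAreaRect(w.astype(np.float32)); print(r,cv2.boxPoints(r))
a=cv2.resize(im[140:250,150:330],None,fx=3,fy=3,interpolation=cv2.INTER_CUBIC); d=cv2.resize(im[110:260,345:475],None,fx=3,fy=3,interpolation=cv2.INTER_CUBIC)
o=np.zeros((450,540+390,3),np.uint8);o[:330,:540]=a;o[:450,540:]=d
cv2.imwrite("pics/crop1.png",cv2.resize(o[:,:,::-1],(800,387)))
E
python3 m.py
```

```text
px [168 166 160] [147 148 149] [144 144 147] [19 19 21] [148 149 151] [65 65 70]
end 29 223
((584.75830078125, 139.94931030273438), (57.78843688964844, 46.83566665649414), 1.4479420185089111) [[555.28156 162.62955]
 [556.465   115.80884]
 [614.23505 117.26907]
 [613.0516  164.08978]]
disp 0 184632
((571.7764282226562, 11.419189453125), (1188.0447998046875, 2001.2113037109375), 1.1295185089111328)
shelf 86 6437
((559.4599609375, 317.36724853515625), (269.98114013671875, 328.1506652832031), 1.3652679920196533) [[420.59842 478.1797 ]
 [428.41702 150.1222 ]
 [698.32153 156.55481]
 [690.5029  484.6123 ]]
```

View pics/crop1.png

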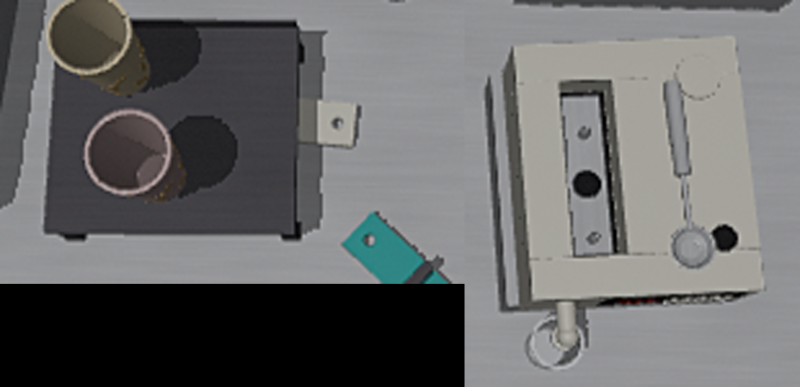

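Crop confirms it: white plate end with the round hole at (338,124), sticking out at the shelf's right edge. The empty bay at (590,175) shows both pins, at (585,132) and (594,238).

```bash
cat > m2.py <<'E'
from h import *
c=cam("top"); im=c[0]
s=800/930*3
A=lambda p:np.array(p)/s+[150,140]
B=lambda p:(np.array(p)-[540*800/930,0])/s+[345,110]
print("end corners",ray(c,A([(360,103),(353,148),(318,100),(317,145)]),18).round(1)[:,:2].tolist())
print("hole",ray(c,A([(338,124)]),18).round(1)[0])
print("shelf edge",ray(c,A([(299,25),(298,222)]),87).round(1)[:,:2].tolist())
print("turq",ray(c,[(284,234),(300,222),(337,260),(325,275)],18).round(1)[:,:2].tolist())
print("disp top corners BL,BR,FR,FL",ray(c,B([(515,46),(734,37),(763,290),(533,302)]),182).round(1)[:,:2].tolist())
print("riser left",ray(c,B([(487,77),(505,308)]),0).round(1)[:,:2].tolist())
print("pin tips rear,front",ray(c,B([(584,131),(593,237)]),174).round(1)[:,:2].tolist())
print("bay rim",ray(c,B([(560,81),(608,81),(626,254),(572,254)]),182).round(1)[:,:2].tolist())
w=cam("wrist"); print("wrist cam",(-w[2].T@w[3]).round(0),w[1][0,0],proj(w,read_state()['eef_pos']))
E
python3 m2.py
```

```text
end corners [[611.3, 109.1], [551.9, 116.1], [613.9, 163.4], [554.7, 162.3]]
hole [582.9 136.5  18. ]
shelf edge [[692.0, 184.7], [446.3, 175.4]]
turq [[430.4, 121.2], [470.9, 70.3], [350.8, -51.8], [302.5, -14.0]]
disp top corners BL,BR,FR,FL [[737.6, -118.1], [755.5, -373.9], [458.4, -393.8], [438.8, -137.2]]
riser left [[763.3, -106.7], [453.8, -130.5]]
pin tips rear,front [[639.5, -198.6], [515.4, -206.9]]
bay rim [[696.3, -170.0], [697.8, -225.6], [495.3, -241.8], [493.9, -181.2]]
wrist cam [ 289. -589.  373.] 353.4130721517076 [[317.6465778  270.40528819]]
```

{"fn": "move_arm", "kwargs": {
  "targets": "1 2.5 -2.4 -1 0 0 0;1 2.8 -2.7 -1 0 0 0;1 2.8 -2.7 -1 0 0 0;1 2.8 -2.7 -1 0 0 0;1 2.8 -2.7 -1 0 0 0"
}}

```text
clock: 0.67
eef_pos: [300.1, -442.4, 281.6]
tool_rot: [-3.141, -0.0, 0.334]
force: [1.5, -0.0, -0.1]
width: 85.6
gripper_force: 0.0
```

{"fn": "move_arm", "kwargs": {
  "targets": "1 2.8 -2.7 0 0 0 0;1 2.8 -2.7 0 0 0 0;1 2.8 -2.7 0 0 0 0;1 2.8 -2.7 0 0 0 0;1 2.8 -2.7 0 0 0 0"
}}

```text
clock: 1.08
eef_pos: [388.0, -269.0, 281.5]
tool_rot: [3.141, -0.0, 0.335]
force: [0.2, -0.3, 0.1]
width: 85.5
gripper_force: 0.0
```

{"fn": "move_arm", "kwargs": {
  "targets": "1 2.8 -2.7 0 0 0 0;1 2.8 -2.7 0 0 0 0;1 2.8 -2.7 0 0 0 0;1 2.8 -2.7 0 0 0 0;1 2.8 -2.7 0 0 0 0"
}}

```text
clock: 1.5
eef_pos: [475.9, -95.4, 281.5]
tool_rot: [3.141, -0.0, 0.335]
force: [0.6, -0.4, 0.2]
width: 85.5
gripper_force: 0.0
```

{"fn": "move_arm", "kwargs": {
  "targets": "1 2.87 -2.88 0 0 0 0;1 2.87 -2.88 0 0 0 0;1 2.87 -2.88 0 0 0 0;1 2.87 -2.88 0 0 0 0;1 2.87 -2.88 0 0 0 0"
}}

```text
clock: 1.92
eef_pos: [564.1, 87.8, 281.4]
tool_rot: [3.141, -0.0, 0.335]
force: [1.1, -0.0, -0.1]
width: 85.5
gripper_force: 0.0
```

{"fn": "move_arm", "kwargs": {
  "targets": "1 2.87 -2.88 0 0 0 0;1 0 0 2 0 0 -6.8;1 0 0 2 0 0 -6.8;1 0 0 2 0 0 -6.8;1 0 0 2 0 0 -6.8"
}}

```text
clock: 2.33
eef_pos: [581.2, 122.9, 200.4]
tool_rot: [3.141, -0.0, 0.816]
force: [0.1, -0.3, -0.6]
width: 85.5
gripper_force: 0.0
```

{"fn": "move_arm", "kwargs": {
  "targets": "1 0 0 2 0 0 -6.8;1 0 0 0 0 0 -6.8;1 0 0 0 0 0 -6.8;1 0 0 0 0 0 -6.8;1 0 0 0 0 0 -6.8"
}}

```text
clock: 2.75
eef_pos: [581.2, 122.4, 181.1]
tool_rot: [-3.141, 0.0, 1.409]
force: [0.1, 0.6, -0.9]
width: 85.5
gripper_force: 0.0
```

{"fn": "move_arm", "kwargs": {
  "targets": "1 0 0 0 0 0 -6.8;1 0 0 0 0 0 0;1 0 0 0 0 0 0"
}}

```text
clock: 3.0
eef_pos: [581.2, 122.3, 181.2]
tool_rot: [-3.141, -0.0, 1.518]
force: [0.7, -0.1, -0.1]
width: 85.3
gripper_force: 0.0
```

Run:
```python
from h import *
c=cam("wrist"); save(c,"pics/w1.png"); print((-c[2].T@c[3]).round(1)); print(read_state()['qpos'].round(2))
```

```text
[586.2 200.5 323.3]
[ 0.02  0.64 -0.44  1.72  0.34  0.86 -0.62]
```

View pics/w1.png

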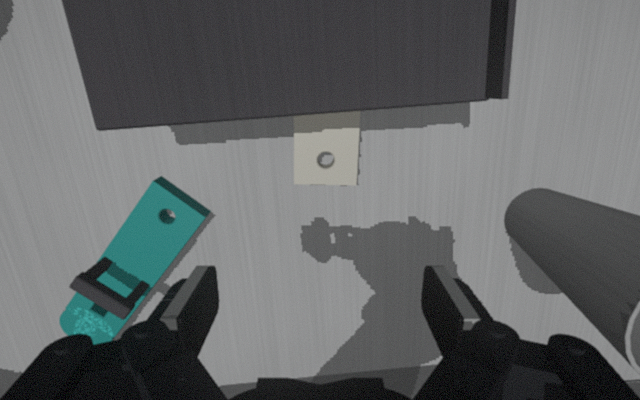

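The white plate end is at (294–358, 113–186), hole at (326,159). The shelf edge runs along row ~120, and the turquoise part is well to the left.

Run:
```python
from h import *
c=cam("wrist"); im=c[0].astype(int)
m=((im[:,:,0]-im[:,:,2]>8)&(im.sum(2)>240)).astype(np.uint8); n,l=cv2.connectedComponents(m); b=(l==l[175,310]).astype(np.uint8)
cs=max(cv2.findContours(b,cv2.RETR_EXTERNAL,cv2.CHAIN_APPROX_NONE)[0],key=cv2.contourArea)[:,0]; print(b.sum(),cs.min(0),cs.max(0))
w=ray(c,cs,18)[:,:2].astype(np.float32)
for lo,hi,name in((297,353,'end'),):
    print('end',cv2.fitLine(np.array([ray(c,[(u,cs[cs[:,0]==u][:,1].max())],18)[0,:2] for u in range(lo,hi,3)],np.float32),cv2.DIST_HUBER,0,.01,.01).ravel())
for f,name in((min,'L'),(max,'R')):
    print(name,cv2.fitLine(np.array([ray(c,[(f(cs[cs[:,1]==v][:,0]),v)],18)[0,:2] for v in range(130,180,3)],np.float32),cv2.DIST_HUBER,0,.01,.01).ravel())
print("hole",ray(c,[(326,159)],18),"shelf",ray(c,[(100,129),(487,99)],87)[:,:2])
```

```text
2935 [294 126] [358 184]
end [ 9.96681631e-01 -8.13985839e-02  5.82137573e+02  1.17213326e+02]
L [4.8470527e-02 9.9882460e-01 5.6108002e+02 1.4161815e+02]
R [7.5271830e-02 9.9716306e-01 6.1536420e+02 1.4221182e+02]
hole [[588.43345399 138.85602136  18.        ]] shelf [[439.85602499 180.66688614]
 [693.24502592 186.45613904]]
```

{"fn": "move_arm", "kwargs": {
  "targets": "1 0.6 0.6 2 0 0 0;1 0 0 3.5 0 0 0;1 0 0 3.5 0 0 0;1 0 0 3 0 0 0;1 0 0 2 0 0 0"
}}

```text
clock: 3.52
eef_pos: [586.0, 127.7, 38.5]
tool_rot: [-3.139, 0.002, 1.52]
force: [-0.7, -1.2, -0.6]
width: 85.2
gripper_force: 0.0
```

{"fn": "move_arm", "kwargs": {
  "targets": "1 0 0 1.5 0 0 0;1 0 0 1 0 0 0;1 0 0 0.8 0 0 0;1 0 0 0.5 0 0 0;1 0 0 0 0 0 0"
}}

```text
clock: 3.93
eef_pos: [587.4, 128.3, 2.9]
tool_rot: [-3.141, 0.0, 1.521]
force: [-0.5, -0.1, -0.0]
width: 85.3
gripper_force: 0.0
```

Down 3 mm more, then close.

{"fn": "move_arm", "kwargs": {
  "targets": "1 0 0 0.3 0 0 0;-0.2 0 0 0 0 0 0;-0.4 0 0 0 0 0 0;-0.4 0 0 0 0 0 0;-0.4 0 0 0 0 0 0"
}}

```text
clock: 4.35
eef_pos: [588.1, 128.3, 1.4]
tool_rot: [3.14, -0.0, 1.521]
force: [-0.8, -0.4, 5.9]
width: 54.1
gripper_force: 64.7
```

{"fn": "move_arm", "kwargs": {
  "targets": "-0.4 0 0 0 0 0 0;-0.4 0 0 0 0 0 0;-0.4 0 0 0 0 0 0"
}}

```text
clock: 4.6
eef_pos: [588.1, 128.3, 1.3]
tool_rot: [3.14, -0.0, 1.521]
force: [-0.4, -0.5, 6.3]
width: 54.3
gripper_force: 64.7
```

{"fn": "move_arm", "kwargs": {
  "targets": "-0.4 -0.5 0 -0.1 0 0 0;-0.4 -1.2 0 0 0 0 0;-0.4 -1.5 0 0 0 0 0;-0.4 -1.5 0 0 0 0 0;-0.4 -1.5 0 0 0 0 0"
}}

```text
clock: 5.02
eef_pos: [584.6, 65.3, 1.4]
tool_rot: [3.141, -0.001, 1.522]
force: [-0.3, 0.8, 0.3]
width: 54.5
gripper_force: 64.1
```

{"fn": "move_arm", "kwargs": {
  "targets": "-0.4 -1.5 0 0 0 0 0;-0.4 -1.5 0 0 0 0 0;-0.4 -1.5 0 0 0 0 0;-0.4 -1.5 0 0 0 0 0;-0.4 -0.8 0 0 0 0 0"
}}

```text
clock: 5.43
eef_pos: [581.0, -4.5, 1.4]
tool_rot: [3.141, 0.001, 1.519]
force: [0.3, 1.6, 0.2]
width: 54.6
gripper_force: 64.1
```

Run:
```python
from h import *
c=cam("top"); save(c,"pics/t2.png",(150,100,480,300),2.4); print(read_state()['eef_pos'],read_state()['width'])
```

```text
[580.95452922  -5.92497617   1.3721162 ] 54.258757520755864
```

View pics/t2.png

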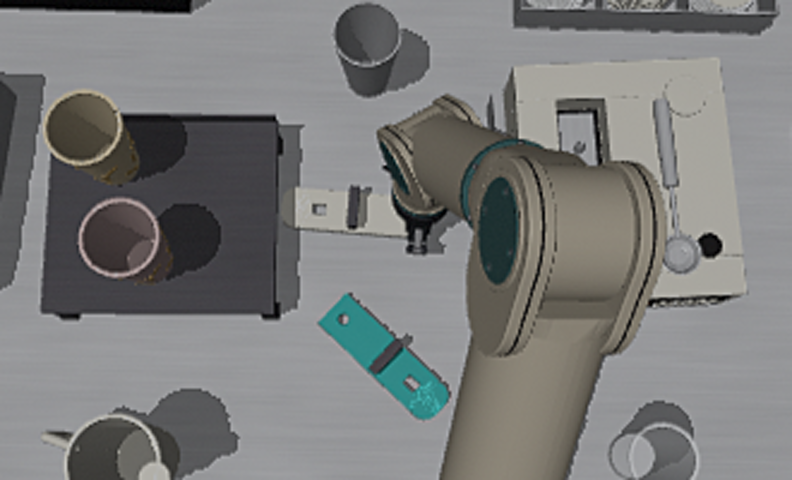

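The cover is drawn out. Its handle is at (357,205), clear of the shelf edge at x≈280, and the turquoise one hasn't moved. Letting go and rising.

{"fn": "move_arm", "kwargs": {
  "targets": "0.3 0 0 0 0 0 0;1 0 0 0 0 0 0;1 0 0 0 0 0 0;1 0 0 0 0 0 0;1 0 0 0 0 0 0"
}}

```text
clock: 5.9
eef_pos: [581.1, -0.7, 1.3]
tool_rot: [-3.142, -0.0, 1.523]
force: [-0.3, 0.0, -0.1]
width: 85.4
gripper_force: 0.0
```

{"fn": "move_arm", "kwargs": {
  "targets": "1 0 0 -1 0 0 0;1 0 0 -3 0 0 0;1 0 0 -4 0 0 0;1 0 0 -4 0 0 0;1 0 0 -4 0 0 0"
}}

```text
clock: 6.32
eef_pos: [580.6, -1.1, 163.6]
tool_rot: [-3.141, -0.0, 1.523]
force: [0.7, 0.1, -0.1]
width: 85.2
gripper_force: 0.0
```

Run:
```python
from h import *
c=cam("wrist"); save(c,"pics/w2.png"); s=read_state(); print((-c[2].T@c[3]).round(1),s['qpos'].round(2),s['eef_pos'])
```

```text
[585.2  77.  305.8] [ 0.25  0.64 -0.47  1.77  0.38  0.81 -0.45] [ 5.85484117e+02 -3.13518487e-01  1.71574067e+02]
```

View pics/w2.png

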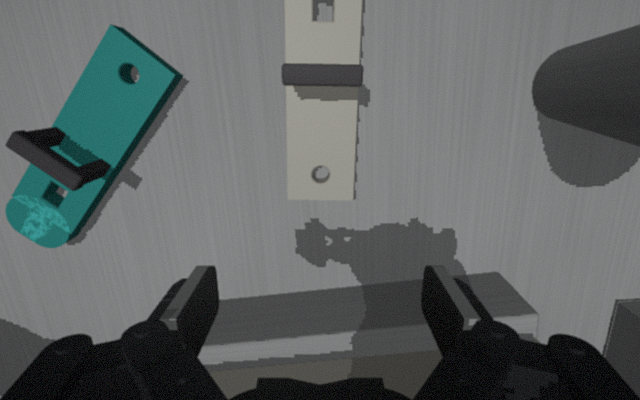

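Handle bar at (283–362, 64–85), lying across the plate. The end is at row ~199 with the hole at (320,174).

Run:
```python
from h import *
c=cam("wrist"); im=c[0].astype(int); g=im.sum(2)/3
m=np.zeros(g.shape,np.uint8); m[55:93,270:372]=(g[55:93,270:372]<62); n,l,st,ct=cv2.connectedComponentsWithStats(m); k=1+st[1:,4].argmax(); print(st[k])
cs=max(cv2.findContours((l==k).astype(np.uint8),cv2.RETR_EXTERNAL,cv2.CHAIN_APPROX_NONE)[0],key=cv2.contourArea)[:,0]
r=cv2.minAreaRect(ray(c,cs,58)[:,:2].astype(np.float32)); print("bar",r)
b=((im[:,:,0]-im[:,:,2]>8)&(g>80)).astype(np.uint8); n,l=cv2.connectedComponents(b); b=(l==l[150,320])
for f,name,o in((min,'L',0),(max,'R',1)):
    P=[ray(c,[(f(np.where(b[v])[0])+o,v)],18)[0,:2] for v in range(100,190,4)]
    print(name,cv2.fitLine(np.array(P,np.float32),cv2.DIST_HUBER,0,.01,.01).ravel())
P=[ray(c,[(u,np.where(b[:,u])[0].max()+1)],18)[0,:2] for u in range(292,352,4)]
print('end',cv2.fitLine(np.array(P,np.float32),cv2.DIST_HUBER,0,.01,.01).ravel())
s=read_state(); print(s['eef_pos'],s['tool_rot'])
```

```text
[275  74  77  14 199]
bar ((587.0165405273438, 81.24700927734375), (8.458643913269043, 52.11823272705078), 87.24645233154297)
L [6.340773e-02 9.979877e-01 5.569580e+02 3.268782e+01]
R [6.5827854e-02 9.9783099e-01 6.1150012e+02 2.9956291e+01]Traceback (most recent call last):
  File "<stdin>", line 10, in <module>
    return umr_maximum(a, axis, None, out, keepdims, initial, where)
ValueError: zero-size array to reduction operation maximum which has no identity
```

Run:
```python
from h import *
c=cam("wrist"); im=c[0].astype(int); g=im.sum(2)/3
print((-c[2].T@c[3]).round(1), "axis",c[2][2].round(2))
for u in (300,320,345): print(u,g[55:100,u].astype(int).tolist())
col=im[:,315,0]-im[:,315,2]; e=np.where(col[180:225]>8)[0]; print("end row",180+e.max() if len(e) else None)
for v in range(64,96,4): print(v,ray(c,[(320,v)],59.5)[0,:2].round(1))
for v in range(196,216,4): print(v,ray(c,[(315,v)],18)[0,:2].round(1))
s=read_state(); print(s['eef_pos'],s['tool_rot'])
```

```text
[588.3  77.8 311. ] axis [-0.   -0.31 -0.95]
300 [152, 147, 154, 152, 154, 152, 154, 153, 151, 152, 134, 91, 61, 69, 69, 67, 70, 70, 69, 65, 65, 68, 69, 66, 65, 65, 68, 65, 65, 64, 56, 50, 66, 88, 91, 92, 96, 89, 96, 92, 90, 95, 92, 92, 92]
320 [152, 149, 151, 151, 151, 152, 149, 150, 154, 153, 147, 107, 68, 61, 66, 69, 68, 67, 69, 66, 69, 67, 69, 68, 71, 65, 67, 67, 61, 68, 60, 46, 62, 85, 93, 95, 92, 93, 93, 91, 93, 95, 90, 91, 88]
345 [147, 153, 148, 149, 152, 149, 151, 150, 148, 151, 148, 121, 80, 58, 68, 64, 66, 62, 70, 68, 68, 66, 67, 67, 68, 63, 66, 60, 70, 62, 59, 56, 51, 72, 91, 93, 89, 92, 95, 92, 94, 94, 91, 90, 88]
end row 198
64 [592.4  91.3]
68 [592.3  88.9]
72 [592.2  86.3]
76 [592.1  83.8]
80 [592.   81.3]
84 [591.8  78.7]
88 [591.7  76.1]
92 [591.6  73.5]
196 [583.6 -13.2]
200 [583.4 -16.8]
204 [583.2 -20.5]
208 [583.  -24.2]
212 [582.8 -27.9]
[583.57176475  -1.01301941 165.67192045] [ 3.13368536e+00 -5.20395090e-04  1.52180150e+00]
```

{"fn": "move_arm", "kwargs": {
  "targets": "1 0 0 0 0 0 -6.9;1 0 0 0 0 0 -6.9;1 0 0 0 0 0 -6.9;1 0 0 0 0 0 -6.9;1 0 0 0 0 0 -6.9"
}}

```text
clock: 6.88
eef_pos: [580.0, -1.6, 160.4]
tool_rot: [-3.139, -0.001, 2.13]
force: [-0.1, 0.5, 0.2]
width: 85.4
gripper_force: 0.0
```

{"fn": "move_arm", "kwargs": {
  "targets": "1 0 0 0 0 0 -6.9;1 0 0 0 0 0 -6.9;1 0 0 0 0 0 -6.9;1 0 0 0 0 0 -6.9;1 0 0 0 0 0 -6.9"
}}

```text
clock: 7.3
eef_pos: [580.1, -1.6, 160.3]
tool_rot: [-3.14, -0.002, 2.732]
force: [-0.3, -0.5, -0.1]
width: 85.4
gripper_force: 0.0
```

{"fn": "move_arm", "kwargs": {
  "targets": "1 0 0 0 0 0 -6.9;1 0 0 0 0 0 -6.9;1 0 0 0 0 0 -6.4;1 0 0 0 0 0 0;1 0 0 0 0 0 0"
}}

```text
clock: 7.72
eef_pos: [580.3, -1.6, 160.4]
tool_rot: [3.141, -0.002, 3.076]
force: [-1.0, -0.3, -0.9]
width: 85.4
gripper_force: 0.0
```

{"fn": "move_arm", "kwargs": {
  "targets": "1 0.2 2.5 1 0 0 0;1 0 3 1 0 0 0;1 0 3 1 0 0 0;1 0 0 0 0 0 0;1 0 0 0 0 0 0"
}}

```text
clock: 8.13
eef_pos: [583.6, 85.9, 130.8]
tool_rot: [3.141, -0.001, 3.081]
force: [-0.8, -0.1, 0.2]
width: 85.1
gripper_force: 0.0
```

Run:
```python
from h import *
s=read_state(); print(s['eef_pos'],s['tool_rot'],s['qpos'].round(2))
```

```text
[583.60504223  85.89428835 130.82991172] [ 3.14118064e+00 -1.31073520e-03  3.08053865e+00] [ 0.3   0.81 -0.84  1.77  0.75  0.92  0.65]
```

{"fn": "move_arm", "kwargs": {
  "targets": "1 -0.4 -0.2 1.5 0 0 0;1 0 0 2.5 0 0 0;1 0 0 2.5 0 0 0;1 0 0 1.5 0 0 0;1 0 0 1 0 0 0"
}}

```text
clock: 8.55
eef_pos: [587.4, 78.9, 38.8]
tool_rot: [-3.139, -0.003, 3.076]
force: [0.7, 0.5, 0.6]
width: 85.2
gripper_force: 0.0
```

{"fn": "move_arm", "kwargs": {
  "targets": "1 0 0 0.5 0 0 0;0.5 0 0 0 0 0 0;0 0 0 0 0 0 0;-0.4 0 0 0 0 0 0;-0.6 0 0 0 0 0 0"
}}

```text
clock: 8.97
eef_pos: [589.1, 81.4, 37.4]
tool_rot: [3.141, 0.002, 3.078]
force: [-0.3, 0.1, 0.2]
width: 38.7
gripper_force: 0.0
```

{"fn": "move_arm", "kwargs": {
  "targets": "-0.8 0 0 0 0 0 0;-1 0 0 0 0 0 0;-1 0 0 0 0 0 0;-1 0 0 0 0 0 0;-1 0 0 0 0 0 0"
}}

```text
clock: 9.38
eef_pos: [589.1, 81.8, 37.3]
tool_rot: [3.141, 0.002, 3.079]
force: [-0.7, 0.6, 5.8]
width: 12.7
gripper_force: 59.3
```

{"fn": "move_arm", "kwargs": {
  "targets": "-1 0 0 -0.5 0 0 0;-1 0 0 -1.5 0 0 0;-1 0 0 -3 0 0 0;-1 0 0 -3.5 0 0 0;-1 0 0 -3.5 0 0 0"
}}

```text
clock: 9.8
eef_pos: [587.2, 80.8, 157.7]
tool_rot: [-3.141, -0.002, 3.079]
force: [0.2, 0.2, -2.3]
width: 12.7
gripper_force: 58.8
```

{"fn": "move_arm", "kwargs": {
  "targets": "-1 0 0 -3.5 0 0 0;-1 0 0 -3.5 0 0 0;-1 0 0 -3 0 0 0;-1 0 0 -2 0 0 0;-1 0 0 -1 0 0 0"
}}

```text
clock: 10.22
eef_pos: [588.8, 81.7, 290.2]
tool_rot: [3.141, 0.004, 3.079]
force: [-0.1, 0.9, -3.1]
width: 12.7
gripper_force: 58.8
```

{"fn": "move_arm", "kwargs": {
  "targets": "-1 0 0 0 0 0 4;-1 0 0 0 0 0 6.5;-1 0 0 0 0 0 6.5;-1 0 0 0 0 0 6.5;-1 0 0 0 0 0 6.5"
}}

```text
clock: 10.63
eef_pos: [587.3, 80.6, 285.6]
tool_rot: [-3.14, -0.002, 2.549]
force: [-0.8, 0.6, -3.8]
width: 12.6
gripper_force: 58.7
```

{"fn": "move_arm", "kwargs": {
  "targets": "-1 0 0 0 0 0 6.5;-1 0 0 0 0 0 6.5;-1 0 0 0 0 0 6.5;-1 0 0 0 0 0 6.5;-1 0 0 0 0 0 6.5"
}}

```text
clock: 11.05
eef_pos: [587.2, 80.8, 285.5]
tool_rot: [-3.139, -0.001, 1.982]
force: [-0.2, 0.9, -3.1]
width: 12.7
gripper_force: 58.8
```

{"fn": "move_arm", "kwargs": {
  "targets": "-1 0 0 0 0 0 6.5;-1 0 0 0 0 0 6.5;-1 0 0 0 0 0 4;-1 0 0 0 0 0 3;-1 0 0 0 0 0 0"
}}

```text
clock: 11.47
eef_pos: [587.3, 81.0, 285.6]
tool_rot: [-3.139, 0.001, 1.638]
force: [-0.1, -1.0, -1.9]
width: 12.5
gripper_force: 58.8
```

Run:
```python
from h import *
s=read_state(); print(s['eef_pos'],s['tool_rot'],s['qpos'].round(2),s['width'],s['force'])
```

```text
[587.30090452  80.95125595 285.64354109] [-3.13926589e+00  5.18839266e-04  1.63774287e+00] [ 0.18  0.54 -0.59  1.6   0.33  1.1  -0.42] 12.506712021082034 [-0.09455869 -1.02610363 -1.93812437]
```

{"fn": "move_arm", "kwargs": {
  "targets": "-1 -2 -0.16 0 0 0 0;-1 -3 -0.16 0 0 0 0;-1 -3.4 -0.16 0 0 0 0;-1 -3.4 -0.16 0 0 0 0;-1 -3.4 -0.16 0 0 0 0"
}}

```text
clock: 11.88
eef_pos: [589.8, -72.5, 285.8]
tool_rot: [-3.14, -0.0, 1.641]
force: [0.6, -0.6, -2.4]
width: 12.6
gripper_force: 58.8
```

{"fn": "move_arm", "kwargs": {
  "targets": "-1 -3.4 -0.16 0 0 0 0;-1 -3.4 -0.16 0 0 0 0;-1 -3 -0.11 0 0 0 0;-1 -2 -0.1 0 0 0 0;-1 -1.38 0 0 0 0 0"
}}

```text
clock: 12.3
eef_pos: [592.9, -206.6, 285.4]
tool_rot: [-3.139, 0.001, 1.636]
force: [-0.1, -0.5, -3.3]
width: 12.9
gripper_force: 58.8
```

{"fn": "move_arm", "kwargs": {
  "targets": "-1 0 0 0 0 0 0;-1 0 0 0 0 0 0;-1 0 0 0 0 0 0;-1 0 0 0 0 0 0"
}}

```text
clock: 12.63
eef_pos: [594.6, -200.3, 286.5]
tool_rot: [3.141, -0.001, 1.642]
force: [0.3, 0.5, -2.5]
width: 12.7
gripper_force: 58.8
```

Run:
```python
from h import *
c=cam("wrist"); save(c,"pics/w3.png",s=1.25); s=read_state(); print(s['eef_pos'],s['tool_rot'],s['qpos'].round(2),(-c[2].T@c[3]).round(1))
```

```text
[ 594.58660145 -200.65974724  286.55120713] [ 3.14132577e+00 -9.24107898e-04  1.64187576e+00] [ 0.62  0.59 -0.57  1.5   0.34  1.14  0.06] [ 589.6 -122.4  428.7]
```

View pics/w3.png

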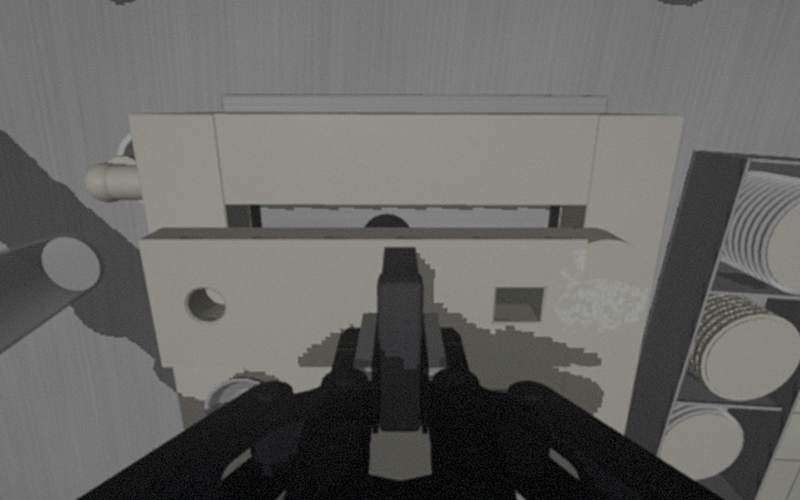

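The cover in hand is right way round: round hole at (207,304) toward the front (left), slot at (519,304). Behind it the bay's rim edge is at row ~205, its ends at columns 225 and 588. Working out the offset between the two.

```bash
cat > m3.py <<'E'
from h import *
c=cam("wrist"); g=cv2.GaussianBlur(cv2.cvtColor(c[0],cv2.COLOR_RGB2GRAY),(3,3),0).astype(float)
def sub(p,i): # parabolic peak
    a,b,d=p[i-1:i+2]; q=a-2*b+d; return i+(0 if q==0 else .5*(a-d)/q)
def vedge(us,v0,v1,sgn):
    r=[]
    for u in us:
        p=sgn*np.gradient(g[v0:v1,u]); i=np.clip(p.argmax(),1,len(p)-2); r.append((u,v0+sub(p,i)))
    return np.array(r)
def hedge(vs,u0,u1,sgn):
    return vedge_t(vs,u0,u1,sgn)
def vedge_t(vs,u0,u1,sgn):
    r=[]
    for v in vs:
        p=sgn*np.gradient(g[v,u0:u1]); i=np.clip(p.argmax(),1,len(p)-2); r.append((u0+sub(p,i),v))
    return np.array(r)
fit=lambda w:cv2.fitLine(w[:,:2].astype(np.float32),cv2.DIST_HUBER,0,.01,.01).ravel()
T=float(read_state()['eef_pos'][2])-37.3+18-1.3+1.3
def d(a): v=a[:2]*np.sign(a[0]); return np.degrees(np.arctan2(v[1],v[0]))
rim=fit(ray(c,vedge(range(190,462,8),158,172,-1),182)); print("rim",d(rim),rim[2:])
top=fit(ray(c,vedge(range(120,530,10),84,98,1),182)); print("topedge",d(top),top[2:])
L=ray(c,vedge_t(range(168,180,2),170,190,-1),182)[:,:2].mean(0); R=ray(c,vedge_t(range(168,180,2),462,478,1),182)[:,:2].mean(0); print("ends",L,R,R-L)
for dz in(-3,0,3): 
    h=ray(c,np.array([(206.5,304),(519.5,304.5)])/1.25,T+dz)[:,:2]; print(T+dz,h.tolist(),np.linalg.norm(h[1]-h[0]),d(h[1]-h[0]))
ct=fit(ray(c,vedge(range(130,480,10),187,199,1),T)); print("cover +y edge",d(ct),ct[2:])
th=np.radians((d(rim)+d(top))/2); ex=np.array([np.cos(th),np.sin(th)]); ey=np.array([-ex[1],ex[0]])
yb=np.mean([(rim[2:]@ey)-31,(top[2:]@ey)-80]); print("yb from rim/top",(rim[2:]@ey)-31,(top[2:]@ey)-80)
bay=ex*((L+R)/2@ex)+ey*yb; print("bay",bay,"th",np.degrees(th))
h=ray(c,np.array([(206.5,304),(519.5,304.5)])/1.25,T)[:,:2]; p=[bay-78*ex,bay+48*ex]
for i in(0,1): e=p[i]-h[i]; print("hole->pin in disp x,y",e@ex,e@ey)
print("cover edge y minus bay (want 28)",(ct[2:]@ey)-yb); print(read_state()['eef_pos'],read_state()['tool_rot'])
E
python3 m3.py
```

```text
rim 3.9929955 [ 595.3168 -174.568 ]
topedge 4.0574837 [ 566.24603 -127.82864]
ends [ 494.71640173 -189.21043035] [ 699.64230175 -174.5566135 ] [204.92590002  14.65381685]
264.252062925607 [[516.6975791623553, -204.47853706745298], [643.9478512766806, -195.61581593032173]] 127.55853393295325 3.984100071242196
267.252062925607 [[518.0284348582986, -202.98622950384825], [642.9579609314012, -194.2851435809426]] 125.23216592029304 3.98410007124218
270.252062925607 [[519.3592905542421, -201.49392194024352], [641.9680705861218, -192.9544712315634]] 122.9057979076327 3.9841000712421937
cover +y edge 4.079035 [ 570.47797 -171.98616]
yb from rim/top -246.92618 -247.26146
bay [ 598.84573434 -205.56437391] th 4.025239
hole->pin in disp x,y 2.4369710780920966 -8.244828010720967
hole->pin in disp x,y 3.204829517438966 -8.154909233113155
cover edge y minus bay (want 28) 35.486694
[ 594.56182583 -201.05770293  286.55206293] [ 3.14133851e+00 -5.60313219e-04  1.64141381e+00]
```

{"fn": "move_arm", "kwargs": {
  "targets": "-1 -0.3 0.1 0 0 0 0;-1 -0.3 0.1 1 0 0 0;-1 -0.15 0.1 1.2 0 0 0;-1 0 0 1.2 0 0 0;-1 0 0 1.2 0 0 0"
}}

```text
clock: 13.15
eef_pos: [597.2, -210.4, 238.2]
tool_rot: [-3.14, -0.001, 1.638]
force: [-0.1, -0.2, -3.5]
width: 13.0
gripper_force: 58.7
```

{"fn": "move_arm", "kwargs": {
  "targets": "-1 0 0 0.6 0 0 0;-1 0 0 0 0 0 0;-1 0 0 0 0 0 0;-1 0 0 0 0 0 0;-1 0 0 0 0 0 0"
}}

```text
clock: 13.57
eef_pos: [598.4, -210.2, 235.1]
tool_rot: [3.14, 0.0, 1.639]
force: [-1.4, 0.2, -2.9]
width: 12.6
gripper_force: 58.7
```

Run:
```python
from h import *
c=cam("wrist"); save(c,"pics/w4.png",s=1.25); s=read_state(); print(s['eef_pos'],s['tool_rot'],(-c[2].T@c[3]).round(1))
```

```text
[ 598.30088997 -210.24078394  235.08923283] [3.14018950e+00 5.07778410e-04 1.63854191e+00] [ 593.5 -132.   377.2]
```

View pics/w4.png

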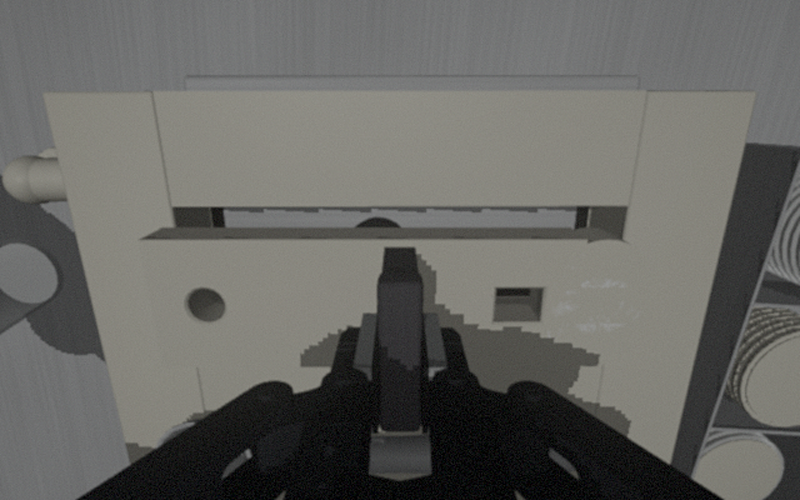

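The cover sits just above the bay. The rim edge is at row 207 with its ends at columns 172 and 630, and the holes are unchanged at (207,304) and (519,304).

```bash
sed -e 's/range(190,462,8),158,172/range(150,495,8),159,172/' -e 's/range(120,530,10),84,98/range(50,590,10),68,82/' -e 's/170,190,-1/128,150,-1/' -e 's/462,478,1/495,512,1/' -e 's/-37.3+18/-38.2+18/' m3.py > m4.py; python3 m4.py
```

```text
rim 4.011562 [ 589.90265 -174.97821]
topedge 4.056042 [ 581.06836 -126.49833]
ends [ 494.69882149 -186.2753796 ] [ 699.36318933 -172.3944094 ] [204.66436785  13.8809702 ]
211.8439126907915 [[520.0533029538368, -214.24522263330107], [648.056659355432, -205.83544035604777]] 128.27931901918018 3.758913421184167
214.8439126907915 [[521.3855420919272, -212.75329828886242], [647.066493508287, -204.49609732536908]] 125.95190715774376 3.7589134211841606
217.8439126907915 [[522.7177812300176, -211.2613739444238], [646.0763276611419, -203.15675429469042]] 123.62449529630724 3.7589134211841584
cover +y edge 3.8882911 [ 574.2324  -181.78351]
yb from rim/top -247.04143 -247.06021
bay [ 598.87136105 -205.43212546] th 4.033802
hole->pin in disp x,y -0.19112501517665412 1.8522972339225372
hole->pin in disp x,y -0.14158710375731198 2.4565766575421204
cover edge y minus bay (want 28) 25.323273
[ 598.21860968 -210.22504279  235.04391269] [3.14031749e+00 4.81892368e-04 1.63857698e+00]
```

{"fn": "move_arm", "kwargs": {
  "targets": "-1 0.24 0 0 0 0 -0.2;-1 0 0 0 0 0 0;-1 0 0 0.4 0 0 0;-1 0 0 0.4 0 0 0;-1 0 0 0 0 0 0"
}}

```text
clock: 14.08
eef_pos: [596.9, -207.8, 225.2]
tool_rot: [-3.14, -0.0, 1.642]
force: [-0.3, 0.5, -2.4]
width: 12.6
gripper_force: 58.7
```

```bash
sed -e 's/range(150,495,8),159,172/range(140,505,8),158,172/' -e 's/,128,150,-1/,118,145,-1/' -e 's/495,512,1/500,522,1/' -e 's/68,82/62,80/' m4.py > m5.py; python3 m5.py
```

```text
rim 5.172114 [ 597.65094 -169.35838]
topedge 4.0247607 [ 576.43207 -126.47967]
ends [ 493.76079213 -181.85013904] [ 699.67083505 -167.00246296] [205.91004292  14.84767608]
202.31536905029452 [[518.6564346843562, -212.05947719083565], [646.3960525076144, -203.02660341834672]] 128.05859116131873 4.044833505347571
205.31536905029452 [[519.9948650171191, -210.5633426792645], [645.4125138266558, -201.6946627047686]] 125.73082405441515 4.044833505347567
208.31536905029452 [[521.333295349882, -209.06720816769334], [644.428975145697, -200.36272199119048]] 123.40305694751147 4.0448335053475555
cover +y edge 4.121351 [ 583.1633 -178.6281]
yb from rim/top -247.72794 -252.28609
bay [ 598.98485322 -202.63763365] th 4.598437
hole->pin in disp x,y 1.371141333594063 1.567432602953556
hole->pin in disp x,y 1.6461856924514349 2.782250563346463
cover edge y minus bay (want 28) 25.200699
[ 597.09087988 -207.84187793  225.51536905] [-3.14011837e+00 -3.94411039e-04  1.64199806e+00]
```

Lateral offset is within 0.4 mm in y, with 1.2 mm to add in x. Lowering in small steps.

{"fn": "move_arm", "kwargs": {
  "targets": "-1 0 0.1 0.3 0 0 0;-1 0 0 0.4 0 0 0;-1 0 0 0.4 0 0 0;-1 0 0 0.3 0 0 0;-1 0 0 0 0 0 0"
}}

```text
clock: 14.55
eef_pos: [598.0, -207.7, 211.3]
tool_rot: [-3.14, -0.001, 1.642]
force: [-0.5, 0.7, -2.8]
width: 13.1
gripper_force: 58.7
```

{"fn": "move_arm", "kwargs": {
  "targets": "-1 0 0 0.3 0 0 0;-1 0 0 0.3 0 0 0;-1 0 0 0.3 0 0 0;-1 0 0 0.2 0 0 0;-1 0 0 0 0 0 0"
}}

```text
clock: 14.97
eef_pos: [598.3, -207.7, 200.7]
tool_rot: [-3.141, -0.0, 1.642]
force: [0.4, 0.2, -3.1]
width: 12.7
gripper_force: 58.7
```

{"fn": "move_arm", "kwargs": {
  "targets": "-1 0 0 0.3 0 0 0;-1 0 0 0.3 0 0 0;-1 0 0 0.3 0 0 0;-1 0 0 0.2 0 0 0;-1 0 0 0 0 0 0"
}}

```text
clock: 15.38
eef_pos: [598.3, -207.7, 189.7]
tool_rot: [-3.141, -0.0, 1.642]
force: [-0.3, -0.6, -2.7]
width: 12.7
gripper_force: 58.7
```

{"fn": "move_arm", "kwargs": {
  "targets": "-1 0 0 0.3 0 0 0;-1 0 0 0.2 0 0 0;-1 0 0 0.1 0 0 0;-1 0 0 0.1 0 0 0;-1 0 0 0 0 0 0"
}}

```text
clock: 15.8
eef_pos: [598.5, -207.7, 183.1]
tool_rot: [-3.141, -0.0, 1.642]
force: [-1.0, 0.1, -3.1]
width: 12.9
gripper_force: 58.8
```

{"fn": "move_arm", "kwargs": {
  "targets": "-1 0 0 0.1 0 0 0;-1 0 0 0.1 0 0 0;-1 0 0 0 0 0 0;-1 0 0 0 0 0 0"
}}

```text
clock: 16.13
eef_pos: [598.8, -207.8, 181.4]
tool_rot: [3.141, 0.0, 1.642]
force: [0.2, 0.2, -2.5]
width: 12.4
gripper_force: 58.8
```

{"fn": "move_arm", "kwargs": {
  "targets": "-1 0 0 0.1 0 0 0;-1 0 0 0.1 0 0 0;-1 0 0 0 0 0 0;-1 0 0 0 0 0 0"
}}

```text
clock: 16.47
eef_pos: [598.8, -207.8, 181.3]
tool_rot: [3.141, 0.001, 1.642]
force: [-3.4, 0.9, 9.1]
width: 12.9
gripper_force: 60.3
```

Contact at TCP z 181.3, exactly the seated height, with 9 N of push. Letting go and rising.

{"fn": "move_arm", "kwargs": {
  "targets": "-0.5 0 0 0 0 0 0;0 0 0 0 0 0 0;0 0 0 0 0 0 0;0 0 0 0 0 0 0;0 0 0 0 0 0 0"
}}

```text
clock: 16.88
eef_pos: [598.7, -207.7, 179.1]
tool_rot: [-3.142, -0.0, 1.642]
force: [-0.1, 0.0, 0.1]
width: 43.1
gripper_force: 0.0
```

{"fn": "move_arm", "kwargs": {
  "targets": "0 0 0 -0.5 0 0 0;0 0 0 -1.5 0 0 0;0 0 0 -3 0 0 0;0 0 0 -3 0 0 0;0 0 0 -2 0 0 0"
}}

```text
clock: 17.3
eef_pos: [599.7, -207.6, 282.4]
tool_rot: [3.138, 0.001, 1.642]
force: [0.5, -0.4, 0.6]
width: 42.8
gripper_force: 0.0
```

{"fn": "move_arm", "kwargs": {
  "targets": "0 -2 0 0 0 0 0;0 -3 0 0 0 0 0;0 -3 0 0 0 0 0;0 0 0 0 0 0 0;0 0 0 0 0 0 0"
}}

```text
clock: 17.72
eef_pos: [603.7, -290.2, 279.0]
tool_rot: [-3.141, 0.001, 1.638]
force: [-0.1, 0.5, -0.5]
width: 42.6
gripper_force: 0.0
```

Run:
```python
from h import *
c=cam("wrist"); save(c,"pics/w5.png",s=1.25); s=read_state(); print(s['eef_pos'],s['tool_rot'],s['clock'])
```

```text
[ 604.12673846 -287.83628532  279.15702707] [-3.14150134e+00 -8.67714729e-04  1.64069050e+00] 17.7667
```

View pics/w5.png

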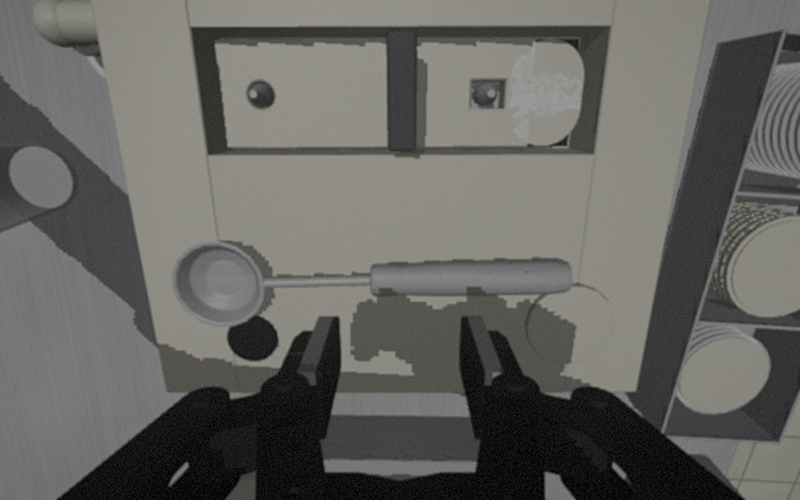

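The cover lies level in the bay. The front pin stands in the round hole (261,94) and the rear pin in the slot (486,93). The spoon is undisturbed and the gripper is clear, so I'm handing in.

```bash
python3 -c "
from cell import order
print(order.finish_job())"
```

```text
the job is handed in; nothing more can be done
None
```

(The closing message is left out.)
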